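# Flip the folding mirror open

## Robot

A 6-joint arm with a two-finger parallel gripper is mounted at the origin on the work surface. World frame = base frame: x ahead of the robot, y to its left, z up, the work surface at z = 0. Lengths are in m, angles in rad, forces in N, time in s.
With the tool pointing down it reaches from about 0.35 to 0.875 m from the base axis. Payload 4.2 kg.
Tool frame: the origin (TCP) lies midway between the tips of the shut fingers; the grasp point (between the pads) lies tcp_to_grasp behind it (tcp_to_grasp is the distance from the TCP to the grasp point, in m); z points along the fingers, y is the line along which they close (so a half turn about z gives the same grasp; the last joint's range is limited). The gripper opens to 85 mm and grips with 20 to 120 N. Pads are 22 mm wide; open, the fingers measure 114 mm over their backs; the gripper's body (76 mm by 85 mm) begins 54 mm behind the grasp point. The pads swing forward as they close: fully open they stand 13 mm farther back than shut.
Start: joints at [1.424, 0.385, 0.008, 0, -1.194, -0.259], TCP at [0.247, 0.574, 0.231] pointing down, gripper open.
Joint ranges: [-3.14, 3.14], [-1.21, 2.06], [-1.07, 1.41], [-3.16, 2.05], [-2.99, -0.16], [-3.1, 3.1]. Speed limits (rad/s): [2.79, 2.79, 3.14, 3.14, 3.14, 3.14].

## Interface

Orientations are given as a rotation vector (axis times angle).
In Python, from bench import observe, camera, finish_job, tcp_to_grasp gives the robot as it stands. The module is installed in compiled form; this text tells all that it offers.
- The arm moves only by the shell command python3 -m pendant 'ROWS' [OPENING] [FORCE]. ROWS is JSON, a list that holds one entry, the list of rows, each a list of 4 numbers: the shift along the tool's x, y, z normalised to -1 to 1, where 1 is 20 mm, then the turn about the tool's z normalised to -1 to 1, where 1 is 4 degrees. In form: [[[dx, dy, dz, twist], ...]]. A call has 1 to 20 rows; each row shifts and turns the commanded pose from where the row before left it, along the tool's axes as they then stand; what a row does not reach is not made up. A row lasts 1/12 s, in which the tool goes at most 41.7 mm and 7.16 degrees, less where a joint would pass 70% of its speed; a pose out of reach is approached as far as the arm can. A call with a number of a shift or a turn outside -1 to 1 is refused whole. A call with a gripper value outside its range is refused whole. OPENING is the closure, from -1 (fully open) to 1 (shut), set as the call begins (- or left out, the last holds). The fingers move at their own pace and stop on an object; FORCE is the grip in N (left out, the last holds). Time passes only in rows, so rows that do not move let the fingers close. It gives the time, the measured TCP pose, the force, the opening and the grip force at its end, in the units of the state.
- observe(): the state, without advancing time (a new reading comes with each control period).
- camera(name): name is "scene" or "top" or "wrist"; returns a dict with "image" (480x640x3 uint8, blue, green, red), "mtx" (3x3 intrinsics, pixels), "dist" ([k1, k2, p1, p2, k3] as OpenCV has them; the pictures are not rectified), "rvec" (rotation vector, rad) and "tvec" (3), from world to camera coordinates, as OpenCV has them. Camera axes: x right, y down, z forward; pixel columns grow to the right and rows downward; lengths in m; the calibration is good to about 2 mm. A picture is of the moment at which its call begins. There is no depth.
- finish_job(): hands the job in; it is judged then, once.
The state is a dict: "t": time; "q": joint angles; "qvel": joint speeds; "joint_torque": joint torques, N m; "tcp_pos": TCP position; "tool_rot": TCP orientation; "ft_force": force on the tool from outside, world axes, zero at the start; "moment": the same for the moment, N m; "finger_gap": opening from 0.0 (shut) to 1.0 (fully open); "finger_force": force on a finger pad.
Only numpy, scipy, OpenCV 4.12 (cv2) and the standard library are available. Lean on these libraries where they do the work, as an engineer would, in place of code of your own. Each camera call takes 0.05 s, during which the arm holds its last target. There are 200 camera calls.

## Task

The folding mirror on the washbasin counter stands slightly ajar. Push its leaf up with the fingertips from under its free edge and gently turn it over the spine until it lies fully flat, mirror side up, on the other half of the case, then move clear. Only push: do not take the leaf or the case between the fingers, do not lift or shove the case out of its place, and leave the cup, the box and the toothbrush where they are.

Things in the scene. Friction and masses are not known exactly. Their poses are not given: they have to be found in the camera images.
- mirror_case: Loose grey plastic case, 0.8 to 1.1 kg, 188 (x) by 150 (y) by 46 mm high; origin: centre of its underside, on the counter. Its -x half (to the left as the robot sees it, turned up to 35 degrees either way) is an open tray under the leaf, its +x half a solid flat block on which the leaf shall lie; outer walls at x = -94 and +94 mm. The spine runs along y, 50 mm up. Slides if pushed with over about 5 N.
- spine (a point): Middle of the hinge axis (spine), 50 mm above the counter, axes as the case's; the hinge axis is y.
- mirror_leaf (a joint): Angle of the leaf about the spine, rad: 0 = flat on the tray half (-x), pi/2 = upright, pi = fully flat on the solid half (+x); stops at 0 and pi. Starts ajar at 0.2 to 0.5. The hinge is stiff (0.13 N m friction): the leaf (0.12 kg) stays at any angle it is left and must be pushed all the way; about 2 N at the free edge moves it.
- leaf_mid (a point): Centre of the leaf, a white plastic plate 108 mm (its x) by 150 mm (its y) by 8 mm thick with a mirror on its underside when closed. It lies 61 mm from the hinge axis. x points from the free edge to the spine, y along the spine, z out of the plain back (up when closed, down when flipped).
- leaf_edge (a point): Middle of the leaf's free edge, 115 mm from the hinge axis, mid-thickness; same axes as leaf_mid. When closed the edge overhangs the case's outer wall by 21 mm, 46 mm above the counter, so a fingertip fits under it.
- cup: Bystander: loose red plastic cup, 72 mm across, 95 mm high, beside one end of the spine. Origin: centre of its underside.
- acrylic_box: Bystander: loose clear acrylic box with a lid, 60 x 90 x 38 mm, beside the other end of the spine (cup and box may swap ends). Origin: centre of its underside.
- toothbrush: Bystander: loose green toothbrush, 150 mm long (its x), 17 mm high, lying beyond the case's solid half. Origin: centre of its underside.

How it is judged:
By the outcome, as a careful person would: the job done as asked, in the order asked, and still so for the second after the job is handed in, with the robot touching nothing.
It also fails if it takes over 42 s, if anything falls off the work surface, if the arm or the gripper's body presses on something with over 40 N, if the wrist force passes 120 N, or if a joint passes its speed limit or range.

## Working session

There is one attempt and no reset: what is moved stays moved. The work goes in short steps, Python scripts to look and compute and a shell command to move; the robot and the scene stay as the last step left them, time stands still between calls to the robot, and variables do not carry over. Pictures are saved under pics/ and viewed, at most 10 in all, crops included, and the job is handed in when it is done.

```bash
mkdir -p pics; python3 - <<'E'
from bench import *
import cv2
print(observe(), tcp_to_grasp)
for n in("scene","top"):
    c=camera(n); cv2.imwrite(f"pics/{n}0.png",c["image"]); print(n,c["mtx"],c["dist"],c["rvec"],c["tvec"])
E
```

```text
{'t': 0.0, 'q': array([ 1.42356961e+00,  3.85559081e-01,  6.60583188e-03, -5.03387263e-04,
       -1.19397140e+00, -2.58595434e-01]), 'qvel': array([-1.57318523e-03, -3.36083477e-05, -3.17735376e-04, -6.62535558e-04,
        1.36230491e-03, -2.44393274e-04]), 'joint_torque': array([ 8.75768146e-04, -3.92288840e+01,  1.88402832e+01,  4.18640703e+00,
       -4.67564343e-03,  1.03624987e-05]), 'tcp_pos': array([0.24648709, 0.57370496, 0.23021157]), 'tool_rot': array([ 3.07497426e+00, -6.32950629e-01, -5.47350599e-04]), 'ft_force': array([ 0.34369048, -0.33866197, -0.16846124]), 'moment': array([-0.02314693,  0.04630967,  0.02628107]), 'finger_force': 0.0, 'finger_gap': 1.0031037578063131} 0.0187
scene [[458.3979158    0.         317.55310297]
 [  0.         458.3979158  237.27410923]
 [  0.           0.           1.        ]] [0.01430528 0.         0.         0.         0.        ] [ 1.97794589  0.94300639 -0.49396702] [-0.3544841  -0.20271739  1.09251345]
top [[515.36558079   0.         316.6966126 ]
 [  0.         515.36558079 239.99200653]
 [  0.           0.           1.        ]] [-0.02309047  0.          0.          0.          0.        ] [ 2.1467991  -2.16788002  0.11430176] [-0.01127421  0.57642345  0.70767969]
```

View pics/top0.png

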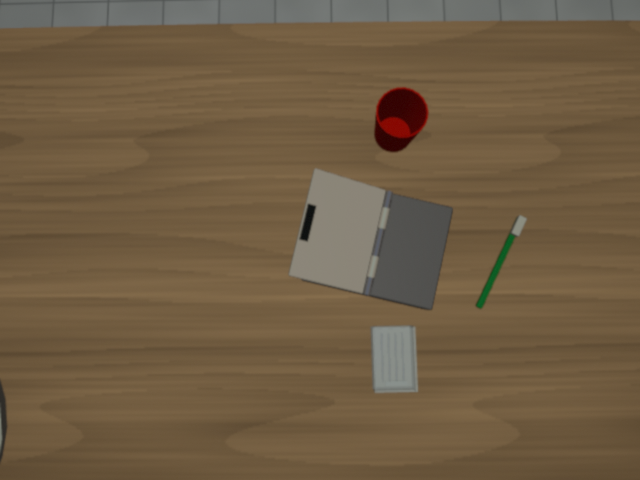

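View pics/scene0.png

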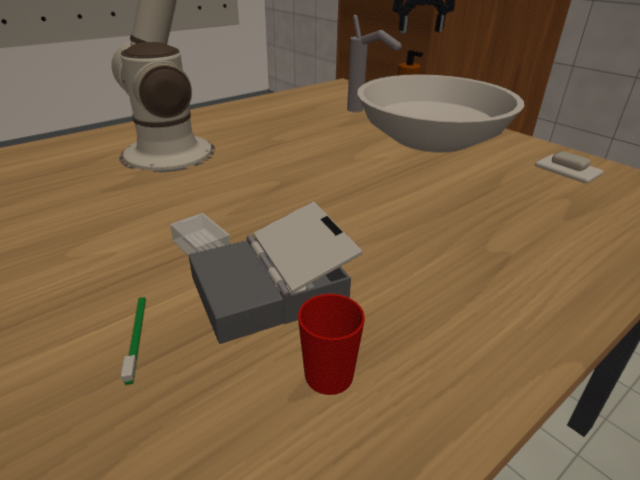

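The top view shows the leaf's free edge at (316,168)-(289,275), the spine around (386,190)-(365,293), and the block's outer corners at (452,208) and (432,309). The cup is above at (402,115), the box below at (395,358), the brush to the right. In the scene view, the free-edge corners are at (314,205) and (361,252).

```bash
cat > h.py <<'E'
import numpy as np, cv2
from bench import *
from scipy.optimize import least_squares
from scipy.spatial.transform import Rotation as R
def proj(c,P): return cv2.projectPoints(np.array(P,float),c["rvec"],c["tvec"],c["mtx"],c["dist"])[0][:,0]
def ray(c,uv,z):
    n=cv2.undistortPoints(np.array([[uv]],float),c["mtx"],c["dist"])[0,0]
    M=cv2.Rodrigues(c["rvec"])[0]; o=-M.T@c["tvec"].ravel(); d=M.T@np.r_[n,1]; return o+d*(z-o[2])/d[2]
def world(p,L):
    x,y,a=p[:3]; c,s=np.cos(a),np.sin(a); L=np.array(L); return L@np.array([[c,s,0],[-s,c,0],[0,0,1]])+[x,y,0]
def leaf(th,r,y,n): # n: out of back
    return [-r*np.cos(th)+n*np.sin(th), y, .05+r*np.sin(th)+n*np.cos(th)]
E
python3 - <<'E'
from h import *
t=camera("top"); s=camera("scene")
def pts(p):
    th=p[3]; A=world(p,[leaf(th,.115,.075,.004),leaf(th,.115,-.075,.004),leaf(th,.007,.075,.004),leaf(th,.007,-.075,.004),[.094,.075,.046],[.094,-.075,.046]])
    B=world(p,[leaf(th,.115,.075,.004),leaf(th,.115,-.075,.004),[.094,.075,.046],[.094,-.075,.046],[.094,.075,0]])
    return proj(t,A),proj(s,B)
ot=np.array([[316,168],[289,275],[386,190],[363,293],[452,208],[432,309]],float)
os_=np.array([[361,252],[314,205],[217,316],[190,255],[220,336]],float)
f=lambda p:np.r_[(pts(p)[0]-ot).ravel(),(pts(p)[1]-os_).ravel()]
p0=np.r_[ray(t,(378,242),.05)[:2],-1.7,.35]
r=least_squares(f,p0,loss="soft_l1"); print(p0,r.x); print(f(r.x).reshape(-1,2).round(1))
np.save("p.npy",r.x)
for n,uv,z in(("cup rim",(402,114),.095),("cup base",(393,136),0),("box",(395,358),.038),("box corner",(373,326),.038),("box corner",(415,326),.038),("brush",(500,262),.01)):
    w=ray(t,uv,z); x,y,a=r.x[:3]; d=w[:2]-[x,y]; print(n,w.round(3),"case:",(np.cos(a)*d[0]+np.sin(a)*d[1]).round(3),(-np.sin(a)*d[0]+np.cos(a)*d[1]).round(3))
E
```

```text
[ 0.57061444 -0.10304684 -1.7         0.35      ] [ 0.57030131 -0.10298816 -1.80981808  0.25975464]
[[-2.6  0. ]
 [-1.4  0.4]
 [-0.2 -0.7]
 [-0.4  0.6]
 [ 1.5 -1.6]
 [ 0.1  1. ]
 [ 2.4 -0.2]
 [ 0.9 -2.8]
 [-1.6  1.6]
 [-2.1 -2.2]
 [-0.7  8.7]]
cup rim [ 0.74  -0.135  0.095] case: -0.009 0.172
cup base [ 0.74  -0.135  0.   ] case: -0.009 0.173
box [ 0.409 -0.124  0.038] case: 0.059 -0.151
box corner [ 0.454 -0.095  0.038] case: 0.02 -0.115
box corner [ 0.453 -0.154  0.038] case: 0.077 -0.102
brush [ 0.544 -0.287  0.01 ] case: 0.185 0.017
```

```bash
cat >> h.py <<'E'
def togo(cx,cy,z,ang=None):
    "shift to a case-frame TCP target in tool units (20 mm), and twist needed (4 deg units) to tool x = case x"
    p=np.load("p.npy"); o=observe(); T=R.from_rotvec(o["tool_rot"]).as_matrix()
    d=world(p,[[cx,cy,z]])[0]-o["tcp_pos"]; tx=np.arctan2(T[1,0],T[0,0])
    tw=-((p[2]-tx+np.pi)%(2*np.pi)-np.pi)
    c,s=np.cos(p[2]),np.sin(p[2]); e=o["tcp_pos"][:2]-p[:2]
    print("t",o["t"],"tcp case",np.round([c*e[0]+s*e[1],-s*e[0]+c*e[1],o["tcp_pos"][2]],4),"units",(T.T@d/.02).round(2),"twist",np.degrees(tw)/4,"F case",np.round([c*o["ft_force"][0]+s*o["ft_force"][1],-s*o["ft_force"][0]+c*o["ft_force"][1],o["ft_force"][2]],2))
    return T,d
E
python3 - <<'E'
from h import *
T,d=togo(-.166,0,.15)
M=sum(T@R.from_euler("z",4*(k+.5),degrees=True).as_matrix() for k in range(20))*.02
print(np.linalg.solve(M,d*[.8,.8,0]))
E
```

```text
t 0.2 tcp case [-0.581  -0.4748  0.2306] units [26.86 16.51  4.06] twist 20.109860284964604 F case [-0.11 -0.12 -0.13]
[ 1.35483759e+00 -2.00131897e-01  1.09787926e-03]
```

```bash
python3 -m pendant '[[[1,-0.15,0,1],[1,-0.15,0,1],[1,-0.15,0,1],[1,-0.15,0,1],[1,-0.15,0,1],[1,-0.15,0,1],[1,-0.15,0,1],[1,-0.15,0,1],[1,-0.15,0,1],[1,-0.15,0,1],[1,-0.15,0,1],[1,-0.15,0,1],[1,-0.15,0,1],[1,-0.15,0,1],[1,-0.15,0,1],[1,-0.15,0,1],[1,-0.15,0,1],[1,-0.15,0,1],[1,-0.15,0,1],[1,-0.15,0,1]]]' 1
python3 -c "
from h import *
togo(-.166,0,.15)"
```

```text
t: 1.87
tcp_pos: [0.4724, 0.2768, 0.231]
tool_rot: [1.945, -2.466, 0.0]
ft_force: [0.4, -0.7, -0.2]
finger_gap: 0.001
finger_force: 0.0
t 1.8667 tcp case [-0.3458 -0.1851  0.231 ] units [ 9.02 -9.22  4.05] twist 0.058064058467119026 F case [ 0.54  0.53 -0.21]
```

```bash
python3 -m pendant '[[[0.9,-0.92,0.4,0],[0.9,-0.92,0.4,0],[0.9,-0.92,0.4,0],[0.9,-0.92,0.4,0],[0.9,-0.92,0.4,0],[0.9,-0.92,0.4,0],[0.9,-0.92,0.4,0],[0.9,-0.92,0.4,0],[0.9,-0.92,0.4,0],[0.9,-0.92,0.4,0],[0,0,0,0],[0,0,0,0]]]'
python3 - <<'E'
from h import *
togo(-.166,0,.055)
for n in("scene","wrist"): cv2.imwrite(f"pics/{n}1.png",camera(n)["image"])
cv2.imwrite("pics/b1.png",np.hstack([cv2.imread("pics/scene1.png")[120:400,120:470],cv2.resize(cv2.imread("pics/wrist1.png"),(373,280))]))
E
```

```text
t: 2.87
tcp_pos: [0.6101, 0.0592, 0.1501]
tool_rot: [1.946, -2.464, -0.001]
ft_force: [-0.3, 0.4, -0.4]
finger_gap: 0.0
finger_force: 0.0
t 2.8667 tcp case [-0.167   0.0002  0.1501] units [0.04 0.   4.76] twist 0.07486889738829501 F case [-0.36 -0.38 -0.45]
```

View pics/b1.png

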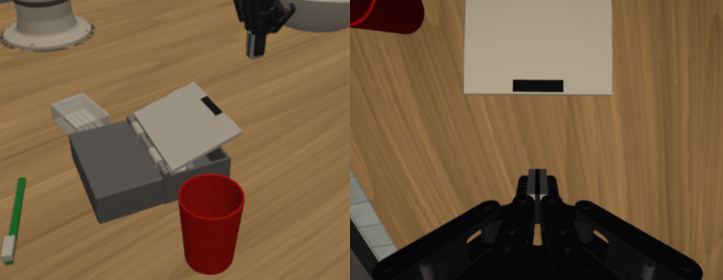

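The wrist view shows the shut fingertips centred on the leaf, and the free-edge corners at about (197,161) and (450,163) in the full image. I'll use these to refine the leaf angle.

```bash
python3 - <<'E'
from h import *
w=camera("wrist");s=camera("scene");p=np.load("p.npy")
for th in(.2,.26,.3,.35,.4,.45,.5):
    print(th,proj(w,world(p,[leaf(th,.115,y,.004) for y in(-.075,.075)])).round().tolist(),proj(s,world(p,[leaf(th,.115,y,.004) for y in(-.075,.075)])).round().tolist(),np.round(leaf(th,.115,0,-.004),4))
E
```

```text
0.2 [[445.0, 164.0], [202.0, 162.0]] [[316.0, 206.0], [364.0, 256.0]] [-0.1135  0.      0.0689]
0.26 [[449.0, 162.0], [198.0, 160.0]] [[315.0, 202.0], [363.0, 252.0]] [-0.1122  0.      0.0757]
0.3 [[452.0, 160.0], [195.0, 158.0]] [[314.0, 200.0], [363.0, 249.0]] [-0.111   0.      0.0802]
0.35 [[456.0, 158.0], [192.0, 156.0]] [[313.0, 197.0], [362.0, 246.0]] [-0.1094  0.      0.0857]
0.4 [[460.0, 155.0], [188.0, 152.0]] [[312.0, 194.0], [360.0, 243.0]] [-0.1075  0.      0.0911]
0.45 [[464.0, 151.0], [184.0, 148.0]] [[310.0, 192.0], [359.0, 241.0]] [-0.1053  0.      0.0964]
0.5 [[469.0, 146.0], [180.0, 144.0]] [[309.0, 189.0], [357.0, 238.0]] [-0.1028  0.      0.1016]
```

```bash
python3 -m pendant '[[[0,0,0.8,0],[0,0,0.8,0],[0,0,0.8,0],[0,0,0.8,0],[0,0,0.8,0],[0,0,0.8,0],[0.6,0,0,0],[0.6,0,0,0],[0.6,0,0,0],[0,0,0,0],[0,0,0,0]]]'
python3 -c "
from h import *
togo(-.123,0,.053)"
python3 -m pendant '[[[0.1,0,0,0],[0.1,0,0,0],[0,0,0,0]]]'
python3 -c "
from h import *
togo(-.123,0,.053)"
```

```text
t: 3.98
tcp_pos: [0.6023, 0.0245, 0.0567]
tool_rot: [-1.947, 2.463, -0.002]
ft_force: [0.6, -0.6, 0.6]
finger_gap: -0.001
finger_force: 0.0
t 3.9833 tcp case [-0.1315  0.0009  0.0567] units [0.42 0.05 0.18] twist 0.09127290307117376 F case [0.42 0.67 0.6 ]
t: 4.23
tcp_pos: [0.6011, 0.0214, 0.0557]
tool_rot: [-1.95, 2.463, -0.0]
ft_force: [0.1, 0.4, -1.0]
finger_gap: -0.003
finger_force: 0.0
t 4.2333 tcp case [-0.1282  0.0005  0.0557] units [0.26 0.03 0.13] twist 0.11037440620564415 F case [-0.45 -0.04 -1.02]
```

```bash
python3 -m pendant '[[[0.1,0,0,0],[0.1,0,0,0],[0.1,0,-0.05,0],[0.1,0,-0.1,0],[0.1,0,-0.15,0],[0.1,0,-0.15,0],[0,0,0,0]]]'
python3 -c "
from h import *
togo(-.1165,0,.070)
cv2.imwrite('pics/w2.png',np.hstack([camera('scene')['image'][120:400,120:470],cv2.resize(camera('wrist')['image'],(373,280))]))"
```

```text
t: 4.82
tcp_pos: [0.5991, 0.0103, 0.0654]
tool_rot: [-1.949, 2.461, -0.001]
ft_force: [0.9, 3.5, 1.6]
finger_gap: -0.001
finger_force: 2.1
t 4.8167 tcp case [-0.1169  0.0012  0.0654] units [ 0.02  0.06 -0.23] twist 0.11538541239676425 F case [-3.62  0.07  1.64]
```

View pics/w2.png

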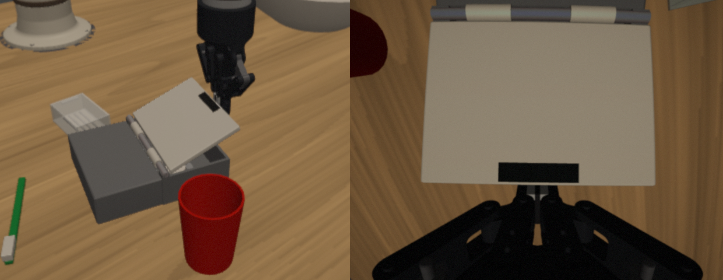

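Contact is made at about 3.6 N and the free edge has risen a few pixels (near corner now at about (358,247) in the scene image). I'll carry on up and in.

```bash
python3 -m pendant '[[[0.05,0,-0.2,0],[0.08,0,-0.25,0],[0.1,0,-0.25,0],[0.12,0,-0.25,0]]]'
python3 -c "
from h import *
togo(-.1,0,.1)
w=camera('scene');cv2.imwrite('pics/s3.png',cv2.resize(w['image'][150:350,200:400],None,fx=2.5,fy=2.5))"
```

```text
t: 5.25
tcp_pos: [0.5962, 0.0024, 0.0835]
tool_rot: [1.949, -2.462, -0.0]
ft_force: [0.7, 2.3, -0.6]
finger_gap: 0.001
finger_force: 0.8
t 5.25 tcp case [-0.1085  0.0002  0.0835] units [ 0.43  0.01 -0.82] twist 0.10812483899959331 F case [-2.4   0.15 -0.62]
```

View pics/s3.png

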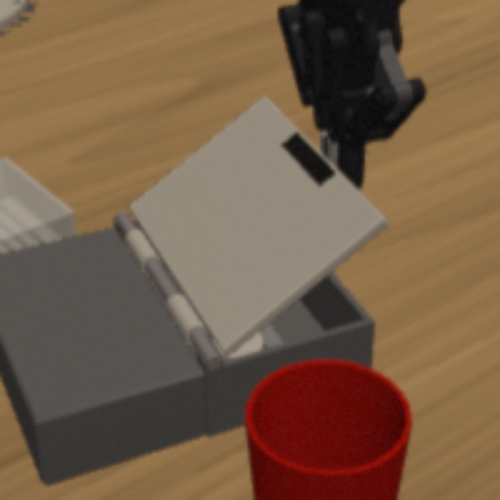

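The near corner of the free edge is at full-image (355,239) and the far one at (306,189), so the leaf angle is about 0.5. The case has not moved. I'll follow the arc.

```bash
python3 -m pendant '[[[0.15,0,-0.3,0],[0.18,0,-0.28,0],[0.2,0,-0.27,0],[0.23,0,-0.26,0],[0.25,0,-0.24,0],[0,0,0,0]]]'
python3 -c "
from h import *
togo(-.0885,0,.11)"
python3 -m pendant '[[[0.3,0,-0.24,0],[0.32,0,-0.22,0],[0.35,0,-0.19,0],[0.36,0,-0.17,0],[0.38,0,-0.15,0],[0,0,0,0]]]'
python3 -c "
from h import *
togo(-.0885,0,.11)
w=camera('scene');cv2.imwrite('pics/s4.png',cv2.resize(w['image'][130:350,180:400],None,fx=2.5,fy=2.5))"
```

```text
t: 5.8
tcp_pos: [0.5921, -0.0177, 0.1117]
tool_rot: [-1.949, 2.463, -0.002]
ft_force: [0.3, -0.3, 0.6]
finger_gap: -0.004
finger_force: 0.0
t 5.8 tcp case [-0.088   0.001   0.1117] units [-0.02  0.05  0.08] twist 0.10124578936732427 F case [0.25 0.42 0.62]
t: 6.3
tcp_pos: [0.5839, -0.0516, 0.1304]
tool_rot: [1.949, -2.464, 0.001]
ft_force: [0.1, 0.6, 0.2]
finger_gap: 0.001
finger_force: 0.0
t 6.3 tcp case [-0.0531  0.0011  0.1304] units [-1.77  0.04  1.02] twist 0.09172394229835625 F case [-0.64 -0.09  0.25]
```

View pics/s4.png

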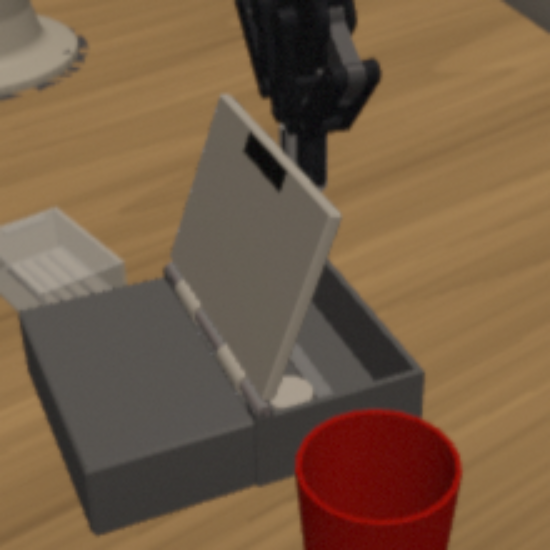

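The leaf is at roughly 1.15 rad (corners at full-image (315,216) and (270,169)); the case is still in place.

```bash
python3 -m pendant '[[[0.36,0,-0.18,0],[0.36,0,-0.18,0],[0.36,0,-0.18,0],[0.36,0,-0.16,0],[0.36,0,-0.15,0],[0.36,0,-0.1,0],[0,0,0,0]]]'
python3 - <<'E'
from h import *
togo(0,0,.15)
s=camera("scene");p=np.load("p.npy")
cv2.imwrite('pics/s5.png',cv2.resize(s['image'][110:350,160:400],None,fx=2.4,fy=2.4))
for th in(1.0,1.2,1.4,1.57,1.8,2,2.2): print(th,proj(s,world(p,[leaf(th,.115,y,.004) for y in(-.075,.075)])).round().tolist())
# contact table: tip corner at distance r along the mirror face, half width .006
for th in np.arange(1.5,3.15,.2).tolist()+[3.14]:
    for r in(.095,): q=leaf(th,r,0,-.004); print(round(th,2),"corner",np.round(q,4),"tcp x",round(q[0]-.006,4))
E
```

```text
t: 6.93
tcp_pos: [0.574, -0.0934, 0.1494]
tool_rot: [-1.949, 2.464, -0.001]
ft_force: [0.2, 0.5, -0.1]
finger_gap: 0.003
finger_force: 0.0
t 6.9333 tcp case [-0.0102  0.0014  0.1494] units [ 0.51  0.07 -0.03] twist 0.09309424892314354 F case [-0.54  0.04 -0.11]
1.0 [[283.0, 170.0], [330.0, 218.0]]
1.2 [[270.0, 166.0], [315.0, 214.0]]
1.4 [[255.0, 165.0], [298.0, 214.0]]
1.57 [[241.0, 167.0], [282.0, 217.0]]
1.8 [[223.0, 173.0], [260.0, 225.0]]
2 [[208.0, 181.0], [243.0, 235.0]]
2.2 [[195.0, 192.0], [227.0, 249.0]]
1.5 corner [-0.0107  0.      0.1445] tcp x -0.0167
1.7 corner [0.0083 0.     0.1447] tcp x 0.0023
1.9 corner [0.0269 0.     0.1412] tcp x 0.0209
2.1 corner [0.0445 0.     0.134 ] tcp x 0.0385
2.3 corner [0.0603 0.     0.1235] tcp x 0.0543
2.5 corner [0.0737 0.     0.1101] tcp x 0.0677
2.7 corner [0.0842 0.     0.0942] tcp x 0.0782
2.9 corner [0.0913 0.     0.0766] tcp x 0.0853
3.1 corner [0.0948 0.     0.0579] tcp x 0.0888
3.14 corner [0.095  0.     0.0542] tcp x 0.089
```

View pics/s5.png

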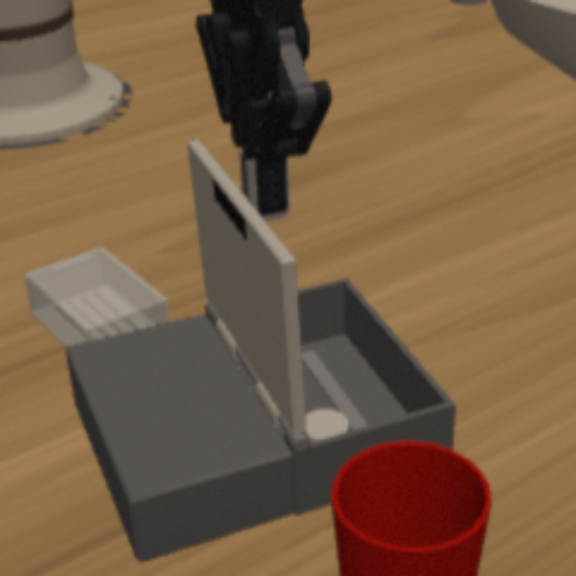

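Upright now: corners at full-image (284,219) and (240,170), about 1.56 rad. Next I'll go over the top.

```bash
python3 -m pendant '[[[0.31,0,0.1,0],[0.31,0,0.1,0],[0.47,0,0.12,0],[0.47,0,0.12,0],[0.44,0,0.18,0],[0.44,0,0.18,0],[0.39,0,0.26,0],[0.39,0,0.26,0],[0.33,0,0.34,0],[0.33,0,0.34,0],[0,0,0,0]]]'
python3 - <<'E'
from h import *
togo(.078,0,.094)
s=camera("scene");p=np.load("p.npy")
cv2.imwrite('pics/s6.png',cv2.resize(s['image'][110:350,130:370],None,fx=2.4,fy=2.4))
for th in(2.3,2.5,2.7): print(th,proj(s,world(p,[leaf(th,.115,y,.004) for y in(-.075,.075)])).round().tolist())
E
```

```text
t: 7.9
tcp_pos: [0.5549, -0.1685, 0.1067]
tool_rot: [1.947, -2.462, -0.004]
ft_force: [-0.1, -0.2, 0.0]
finger_gap: -0.0
finger_force: 0.0
t 7.9 tcp case [0.0673 0.0006 0.1067] units [0.53 0.03 0.63] twist 0.08699977577466296 F case [ 0.22 -0.05  0.02]
2.3 [[189.0, 198.0], [220.0, 256.0]]
2.5 [[180.0, 211.0], [208.0, 272.0]]
2.7 [[174.0, 226.0], [201.0, 288.0]]
```

View pics/s6.png

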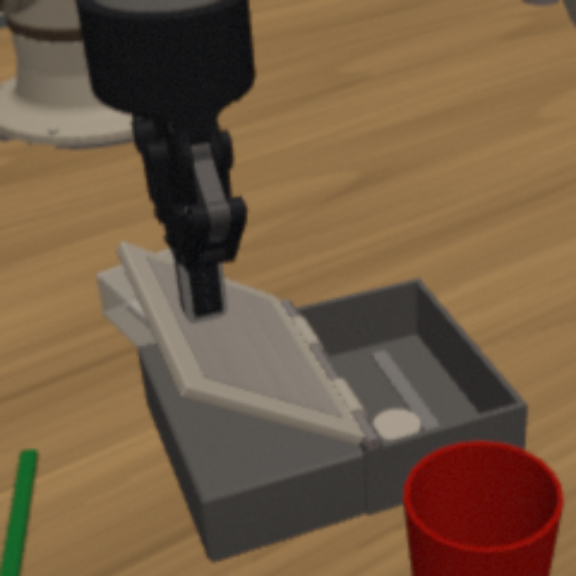

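The leaf is leaning over at about 2.5 rad with the tip on the mirror side. I'll lower it.

```bash
python3 -m pendant '[[[0.26,0,0.32,0],[0.26,0,0.4,0],[0.16,0,0.44,0],[0.16,0,0.44,0],[0.08,0,0.4,0],[0.06,0,0.36,0],[0,0,0.1,0],[0,0,0,0]]]'
python3 -c "
from h import *
togo(.088,0,.054)"
python3 -m pendant '[[[0,0,0.1,0],[0,0,0.1,0],[0,0,0.05,0],[0,0,0,0],[0,0,0,0]]]'
python3 -c "
from h import *
togo(.088,0,.054)"
```

```text
t: 8.62
tcp_pos: [0.5512, -0.1865, 0.0583]
tool_rot: [1.949, -2.462, -0.003]
ft_force: [0.4, 0.1, 0.3]
finger_gap: -0.003
finger_force: 0.0
t 8.6167 tcp case [0.0857 0.0012 0.0583] units [0.12 0.06 0.22] twist 0.10759046198290115 F case [-0.17  0.32  0.28]
t: 9.03
tcp_pos: [0.552, -0.1864, 0.0546]
tool_rot: [-1.95, 2.463, 0.0]
ft_force: [-0.3, 0.6, 0.1]
finger_gap: 0.001
finger_force: 0.0
t 9.0333 tcp case [0.0854 0.002  0.0546] units [0.13 0.1  0.03] twist 0.11188152134666453 F case [-0.48 -0.38  0.14]
```

Now press down in 0.5 to 1 mm steps until the stop shows as force.

```bash
for i in 1; do python3 -m pendant '[[[0,0,0.05,0],[0,0,0,0],[0,0,0,0]]]'; done; python3 -m pendant '[[[0,0,0.05,0],[0,0,0,0],[0,0,0,0]]]' | grep -E 'ft|pos'
```

```text
t: 9.28
tcp_pos: [0.5521, -0.1865, 0.0541]
tool_rot: [-1.95, 2.462, -0.001]
ft_force: [-1.8, 1.1, 4.1]
finger_gap: 0.002
finger_force: 2.1
tcp_pos: [0.5522, -0.1865, 0.054]
ft_force: [-3.0, 1.6, 9.3]
```

The stop holds at z = 54 mm with 9 N, so the leaf is flat. I'll retreat straight up and look.

```bash
python3 -m pendant '[[[0,0,-0.2,0],[0,0,-0.5,0],[0,0,-1,0],[0,0,-1,0],[0,0,-1,0],[0,0,-1,0],[0,0,-1,0],[0,0,-1,0],[0,0,-1,0],[-1,0,-1,0],[-1,0,0,0],[-1,0,0,0],[-1,0,0,0],[-1,0,0,0],[-1,0,0,0],[-1,0,0,0],[-1,0,0,0],[-1,0,0,0],[0,0,0,0],[0,0,0,0]]]'
python3 - <<'E'
from h import *
s=camera("scene");t=camera("top");p=np.load("p.npy")
cv2.imwrite('pics/e.png',np.hstack([cv2.resize(s['image'][190:390,100:380],None,fx=1.4,fy=1.4),cv2.resize(t['image'][80:400,270:540],(236,280))]))
cv2.imwrite('pics/e2.png',cv2.resize(s['image'][200:360,160:320],(600,600)))
for th in(3,3.06,3.1,3.1416): print(th,proj(s,world(p,[leaf(th,.115,y,-.004) for y in(-.075,.075)])).round(1).tolist())
E
```

```text
t: 11.2
tcp_pos: [0.5933, -0.0106, 0.2266]
tool_rot: [1.952, -2.461, -0.0]
ft_force: [-0.6, 0.3, -1.0]
finger_gap: 0.002
finger_force: 0.0
3 [[171.7, 242.0], [196.8, 307.1]]
3.06 [[171.7, 246.2], [196.7, 311.7]]
3.1 [[171.9, 248.9], [196.9, 314.7]]
3.1416 [[172.3, 251.7], [197.2, 317.8]]
```

View pics/e.png

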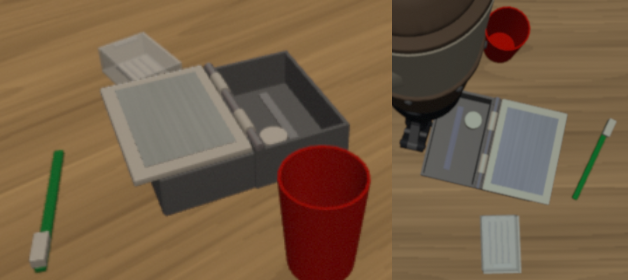

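View pics/e2.png

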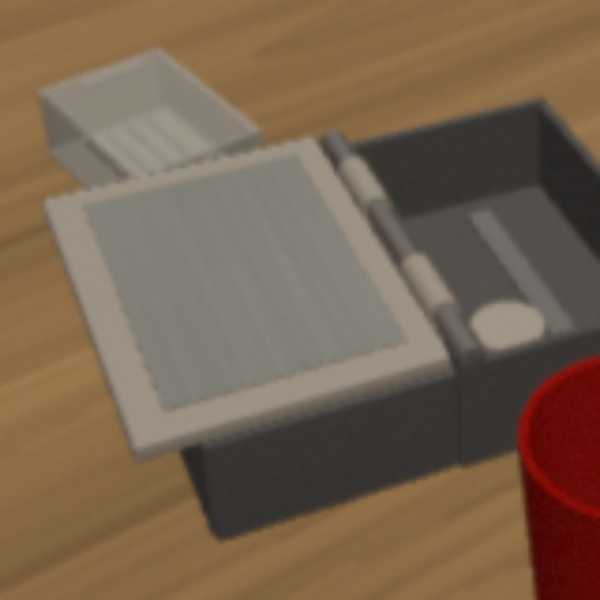

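The leaf lies flat, mirror side up, with corners at full-image (196,320) and (172,253) against a prediction of (197,318) and (172,252). The case, cup, box and brush are where they were.

```bash
python3 -c "
from bench import *
print(finish_job())"
```

```text
the job is handed in; nothing more can be done
None
```

The mirror leaf now lies fully flat, mirror side up, on the solid half; the last pictures show the case and bystanders where they were, and I handed the job in with the arm clear, about 11 s in.

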